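Slide the steel pot to the free hotplate position

TASK

On the three-position hotplate, slide the lidded steel pot that stands in the red ring across the glass top into the empty blue ring, keeping it upright and its foot down on the plate all the way. Leave it standing free, centred in the blue ring; the like pot in the yellow ring stays where it is.

Things in the scene. Friction and masses are not known exactly. Their poses are not given: they have to be found in the camera images.
- pot: The lidded steel pot to be moved; starts in the red ring. A straight upright cylinder 56 mm in diameter, 53 mm high to the flat lid (fixed to it); on the lid a black round knob 22 mm in diameter, its top 70 mm above the underside. 0.17 to 0.35 kg. Grip it across the body or by the knob; it slides on the glass with a push of 1 to 5 N. Origin at the centre of its underside, z up; yaw has no meaning.
- other_pot: A second, identical lidded steel pot (56 mm in diameter, 70 mm high with its knob) that stands in the yellow ring and must stay there. Origin at the centre of its underside.
- blue_ring: The empty blue ring printed flat on the hotplate's top: inner diameter 90 mm, outer 100 mm, no height. Origin at its centre, on the top surface. The red, yellow and blue rings lie about 120 mm apart, centre to centre, in an equal-sided triangle; which colour is where changes, and the straight way from red to blue is always free.
- hotplate: The fixed, cold hotplate: white box 260 x 250 mm with a flat dark glass top 50 mm above the worktop, no rim, and three small dials on the front face. Origin at the centre of its underside, x away from the dials, z up.

How it is judged:
By the outcome, as a careful person would: the job done as asked, in the order asked, and still so for the second after the job is handed in, with the robot touching nothing.
It also fails if it takes over 27 s, if anything falls off the work surface, if the arm or the gripper's body presses on something with over 40 N, if the wrist force passes 120 N, or if a joint passes its speed limit or range.

ROBOT

A 6-joint arm with a two-finger parallel gripper is mounted at the origin on a cart in front of the work surface, level with it; the furniture and walls round the work are solid. World frame = base frame: x ahead of the robot, y to its left, z up, the work surface at z = 0. Lengths are in m, angles in rad, forces in N, time in s.
With the tool pointing down it reaches from about 0.375 to 0.9 m from the base axis. Payload 3.1 kg.
Tool frame: the origin (TCP) lies on the centre line of the jaws, within the pads' length; the fingertips stand 25 mm ahead of it and the grasp point (between the pads) lies 6 mm ahead of it (robot.nose_length is the y of the fingertips in the tool frame, in m); y points along the fingers, z is the direction in which the jaws open and shut, and the axes are right-handed (so a half turn about y gives the same grasp; the last joint's range is limited). The gripper opens to 87 mm and grips with 3 to 60 N. Pads are 19 mm wide; open, the fingers measure 117 mm over their backs; the gripper's body (75 mm by 190 mm) begins 51 mm behind the grasp point.
Start: joints at [-1.391, 0.527, 1.433, -0, 1.181, -0.178], TCP at [0.219, -0.585, 0.248] pointing down, gripper open.
Joint ranges: [-3.08, 3.08], [-0.75, 2.2], [0.22, 2.44], [-1.43, 4.57], [0, 2.65], [-2.85, 2.85]. Speed limits (rad/s): [2.79, 2.79, 3.14, 3.14, 3.14, 3.14].

INTERFACE

Orientations are given as a unit quaternion [x, y, z, w].
In Python, from rig import robot, eyes, ticket gives the robot as it stands.
- The arm moves only by the tool play_rows, never from a script. Its argument "series" is a list of rows, each a list of 7 numbers: the opening, from 0 (shut) to 1 (fully open), then the shift along the tool's x, y, z scaled (see below), then the turn, a rotation vector about the tool's x, y, z scaled (see below). In form: [[claw, dx, dy, dz, ax, ay, az], ...]. A call has 1 to 12 rows; each row shifts and turns the commanded pose from where the row before left it, along the tool's axes as they then stand; what a row does not reach is not made up. The controller multiplies each number of a shift by 100 mm and each number of a turn by 180 degrees. A row lasts 1/12 s, in which the tool goes at most 41.7 mm and 7.16 degrees, less where a joint would pass 70% of its speed; a pose out of reach is approached as far as the arm can. A call with a number of a shift or a turn outside -1 to 1 is refused whole. A call with a gripper value outside its range is refused whole. The fingers move at their own pace and stop on an object; "grip_force" is the grip in N (left out, the last holds). Time passes only in rows, so rows that do not move let the fingers close. It gives the time, the measured TCP pose, the force and the opening at its end, in the units of the state.
- robot.get_obs(): the state, without advancing time (a new reading comes with each control period).
- eyes.camera(name): name is "scene" or "top" or "wrist"; returns the picture (420x560x3 uint8, red, green, blue); there is no depth.
- eyes.camera_params(name): a dict with "K" (3x3 intrinsics, pixels), "rvec" (rotation vector, rad) and "tvec" (3), from world to camera coordinates, as OpenCV has them. Camera axes: x right, y down, z forward; pixel columns grow to the right and rows downward; lengths in m; the calibration is good to about 2 mm. A picture is of the moment at which its call begins: read the wrist's pose just before it. camera_params takes no time and is no camera call; for the wrist camera it gives the pose at the moment of the call.
- ticket.hand_in(): hands the job in, once; it reports no verdict.
The state is a dict: "time": time; "q": joint angles; "joint_velocities": joint speeds; "joint_torque": joint torques, N m; "position": TCP position; "tool_rot": TCP orientation; "ft_force": force on the tool from outside, world axes, zero at the start; "moment": the same for the moment, N m; "grip_width": finger opening in m.
Only numpy, scipy, OpenCV 4.12 (cv2) and the standard library are available. Lean on these libraries where they do the work, as an engineer would, in place of code of your own. Each camera call takes 0.05 s, during which the arm holds its last target.

## Working session

There is one attempt and no reset: what is moved stays moved. The work goes in short steps, Python scripts to look and compute and a tool call to move; the robot and the scene stay as the last step left them, time stands still between calls to the robot, and variables do not carry over. Pictures are saved under pics/ and viewed, and the job is handed in when it is done.

Besides the shell and the picture viewer there is one more tool, called after ">>>" as name(argument=value, ...), one argument or row to a line, values as JSON. play_rows: Moves the arm, as the interface text tells. Its arguments: {"type":"object","properties":{"series":{"type":"array","items":{"type":"array","items":{"type":"number"}}},"grip_force":{"type":"number"}},"required":["series"]}

```bash
mkdir -p pics; ls; python3 - <<'E'
from rig import robot, eyes, ticket
import cv2
o=robot.get_obs(); print(o)
for n in("scene","top"):
    im=eyes.camera(n); cv2.imwrite(f"pics/{n}0.png",im[:,:,::-1]); print(n,eyes.camera_params(n))
E
```

```text
pics
{'time': 0.0, 'q': array([-1.39050662e+00,  5.28478392e-01,  1.43391017e+00,  7.65855183e-06,
        1.18138807e+00, -1.78485356e-01]), 'joint_velocities': array([-0.00025848, -0.00055272, -0.00032174,  0.00265255, -0.00029025,
       -0.00119647]), 'joint_torque': array([-2.13447827e-03, -4.40053010e+01, -1.76594299e+01,  6.31787349e-02,
        5.83437702e-02, -1.80006623e-04]), 'position': array([ 0.21936846, -0.58450849,  0.24656156]), 'tool_rot': array([-0.12616402,  0.69653187, -0.69498757,  0.12616764]), 'ft_force': array([-1.32527928,  0.04647622,  0.21624374]), 'moment': array([ 0.00645731, -0.04787186,  0.0630704 ]), 'grip_width': 0.08670726220362408}
scene {'K': array([[412.38410189,   0.        , 283.51610988],
       [  0.        , 412.38410189, 213.70353295],
       [  0.        ,   0.        ,   1.        ]]), 'rvec': array([ 0.69330615, -2.50880498,  1.26895319]), 'tvec': array([0.49111547, 0.20275242, 0.66793422])}
top {'K': array([[529.40967631,   0.        , 286.2450022 ],
       [  0.        , 529.40967631, 210.76513064],
       [  0.        ,   0.        ,   1.        ]]), 'rvec': array([ 2.11982581, -2.10647379,  0.15621561]), 'tvec': array([0.03620822, 0.55497797, 0.80778741])}
```

View pics/scene0.png

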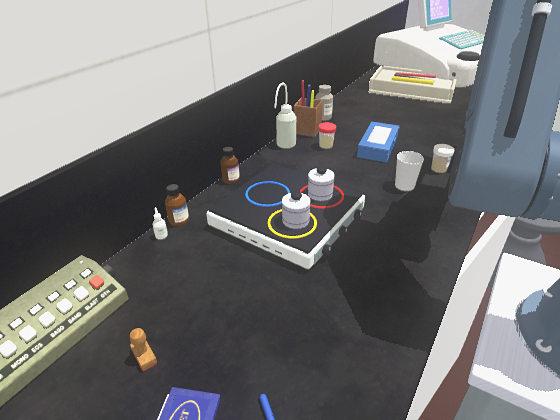

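View pics/top0.png

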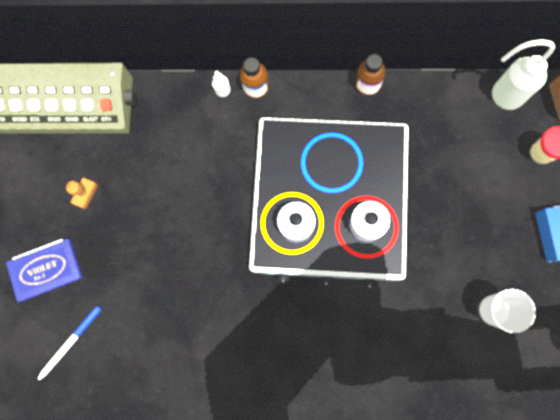

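The top view shows the red ring near (367,227) with its pot, the yellow ring near (292,223) with the other pot, and the empty blue ring near (332,162). The pot stands slightly off-centre in the red ring. Next I measure them.

```bash
cat > h.py <<'E'
import numpy as np, cv2
from rig import robot, eyes, ticket
from scipy.spatial.transform import Rotation as R
def ray(p,uv,z):
    Rm=cv2.Rodrigues(p['rvec'])[0]; c=-Rm.T@p['tvec']
    u=cv2.undistortPoints(np.array([[uv]],float),p['K'],None)[0,0]
    d=Rm.T@np.array([u[0],u[1],1]); return c+d*(z-c[2])/d[2]
def proj(p,X): return cv2.projectPoints(np.array([X],float),p['rvec'],p['tvec'],p['K'],None)[0][0,0]
def ringfit(p,mask,z):
    ys,xs=np.nonzero(mask)
    P=np.array([ray(p,(x,y),z)[:2] for x,y in zip(xs,ys)])
    # linear circle fit + robust
    w=np.ones(len(P),bool)
    for _ in range(4):
        A=np.c_[2*P[w],np.ones(w.sum())]; s=np.linalg.lstsq(A,(P[w]**2).sum(1),rcond=None)[0]
        r=np.sqrt(s[2]+s[0]**2+s[1]**2); e=abs(np.hypot(*(P-s[:2]).T)-r); w=e<.005
    return s[:2],r,w.sum()
def masks(im):
    h=cv2.cvtColor(im,cv2.COLOR_RGB2HSV); H,S,V=cv2.split(h); g=(S>150)&(V>90)
    return dict(blue=g&(H>95)&(H<115),red=g&((H<6)|(H>172)),yellow=g&(H>24)&(H<34))
E
python3 - <<'E'
from h import *
for n,roi in(("top",(110,110,425,290)),("scene",(200,165,375,270))):
    im=cv2.imread(f"pics/{n}0.png")[:,:,::-1].copy(); p=eyes.camera_params(n)
    m0=np.zeros(im.shape[:2],bool); m0[roi[1]:roi[3],roi[0] if n=="scene" else 240:roi[2]]=1
    for k,m in masks(im).items(): print(n,k,ringfit(p,m&m0,.05))
    for q in ("pot",) if n=="top" else (): 
        for x0 in(360,285): 
            c=im[205:235,x0:x0+24].max(2); print(c.shape)
    x,y,s=(240,180,7) if n=="top" else (270,155,8)
    cv2.imwrite(f"pics/{n}_z.png",cv2.resize(im[y:y+(80 if n=="top" else 70),x:x+(170 if n=="top" else 90),::-1],None,fx=4 if n=="top" else 8,fy=4 if n=="top" else 8,interpolation=cv2.INTER_NEAREST))
E
```

```text
top blue (array([ 0.6366544 , -0.03400351]), np.float64(0.04772827548232806), np.int64(572))
top red (array([ 0.52987637, -0.08913654]), np.float64(0.047501117505467635), np.int64(710))
top yellow (array([0.53560499, 0.03083012]), np.float64(0.04750167688779906), np.int64(918))
(30, 24)
(30, 24)
scene blue (array([ 0.63622017, -0.03458362]), np.float64(0.04762665928718515), np.int64(208))
scene red (array([ 0.52940298, -0.09027849]), np.float64(0.04766252692511262), np.int64(114))
scene yellow (array([0.5348012 , 0.03068183]), np.float64(0.047500015872985676), np.int64(188))
```

```bash
python3 - <<'E'
from h import *
im=cv2.imread("pics/top0.png")[:,:,::-1].copy(); p=eyes.camera_params("top")
g=cv2.cvtColor(im,cv2.COLOR_RGB2GRAY); H,S,V=cv2.split(cv2.cvtColor(im,cv2.COLOR_RGB2HSV))
for nm,(x,y) in dict(red=(371,220),yel=(296,220)).items():
    sub=np.zeros_like(g); sub[y-16:y+14,x-16:x+17]=1
    k=((g<90)&(sub>0)).astype(np.uint8)
    n,l,st,c=cv2.connectedComponentsWithStats(k)
    for i in range(1,n): 
        if st[i,4]>20: print(nm,st[i],c[i],"z.115",ray(p,c[i],.117)[:2])
    b=((S<60)&(V>120)&(cv2.dilate(sub,np.ones((15,15)))>0)).astype(np.uint8)
    cs,_=cv2.findContours(b,cv2.RETR_EXTERNAL,cv2.CHAIN_APPROX_NONE); cc=max(cs,key=cv2.contourArea); e=cv2.minEnclosingCircle(cc); print(nm,"body",cv2.boundingRect(cc),e,ray(p,e[0],.103)[:2])
E
```

```text
red [366 214  11   8  43] [370.         216.74418605] z.115 [ 0.53411082 -0.08679933]
red body (348, 201, 45, 40) ((368.5, 225.1666717529297), 25.303813934326172) [ 0.52362237 -0.08608896]
yel [291 214  10  10  49] [294.26530612 217.69387755] z.115 [0.53224435 0.02549721]
yel body (276, 200, 42, 41) ((297.5, 221.5749969482422), 22.26511001586914) [0.52865461 0.02080334]
```

View pics/top_z.png

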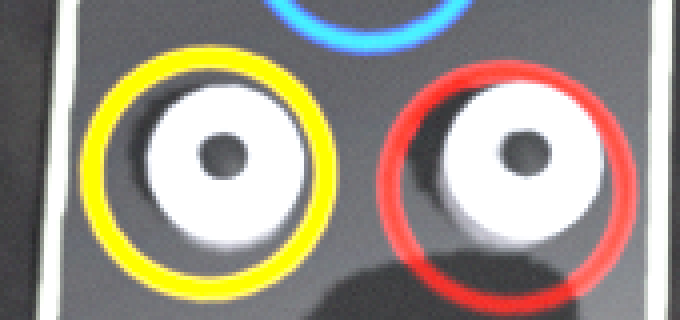

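View pics/scene_z.png

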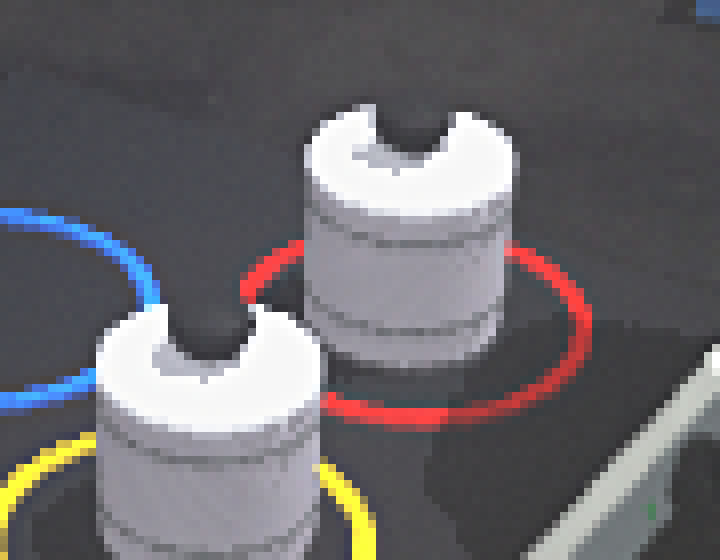

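```bash
python3 - <<'E'
from h import *
p=eyes.camera_params("top")
for nm,u,z in(("knobR",(371.2,218.),.12),("lidR",(370.8,219.6),.103),("knobY",(295.5,218.5),.12),("lidY",(296.2,220.8),.103)): print(nm,ray(p,u,z))
p=eyes.camera_params("scene")
# scene: knob top/bottom; lid extremes x 304..518 -> body centre col
print(ray(p,(270+411/8,155+140/8),.103), [proj(p,(.537,-.088,z)) for z in(.05,.103,.12)])
o=robot.get_obs(); M=R.from_quat(o['tool_rot']).as_matrix(); print(M.round(3))
T=eyes.camera_params("top"); print(ray(T,(371,92),0),ray(T,(300,65),0),ray(T,(371,60),.1))
E
```

```text
knobR [ 0.53172691 -0.0881456   0.12      ]
lidR [ 0.53212774 -0.08969923  0.103     ]
knobY [0.53053672 0.02360717 0.12      ]
lidY [0.52983457 0.0227776  0.103     ]
[ 0.5334736  -0.09442256  0.103     ] [array([317.48237639, 193.8359664 ]), array([318.57303819, 173.38188027]), array([318.9393015 , 166.51304038])]
[[-0.936 -0.     0.351]
 [-0.351  0.002 -0.936]
 [-0.    -1.    -0.002]]
[ 0.77941405 -0.10774296  0.        ] [0.83159334 0.01893472 0.        ] [ 0.79145981 -0.09538726  0.1       ]
```

>>> play_rows(
  series=[
    [1,0,0,0,0,-0.0386,0],
    [1,0,0,0,0,-0.0386,0],
    [1,0,0,0,0,-0.0386,0],
    [1,0,0,0,0,-0.0386,0],
    [1,0,0,0,0,-0.0386,0],
    [1,0,0,0,0,-0.0386,0],
    [1,0,0,0,0,-0.0386,0],
    [1,0,0,0,0,-0.0386,0],
    [1,0,0,0,0,-0.0386,0],
    [1,0,0,0,0,-0.0386,0],
    [1,0,0,0,0,-0.0386,0],
    [1,0,0,0,0,-0.0386,0],
  ],
)

```text
time: 1.1
position: [0.2194, -0.5847, 0.247]
tool_rot: [-0.558, 0.434, -0.434, 0.559]
ft_force: [1.1, 0.4, -0.1]
grip_width: 0.0869
```

>>> play_rows(
  series=[
    [1,0,0,0,0,-0.0386,0],
    [1,0,0,0,0,-0.0386,0],
    [1,0,0,0,0,0,0],
  ],
)

```text
time: 1.35
position: [0.2194, -0.5848, 0.247]
tool_rot: [-0.606, 0.365, -0.364, 0.606]
ft_force: [-0.5, -0.3, -0.5]
grip_width: 0.0871
```

```bash
cat > s.py <<'E'
from h import *
import sys
t=np.array([float(a) for a in sys.argv[1:4]])
o=robot.get_obs(); r=R.from_quat(o['tool_rot']); print(o['time'],o['position'].round(4),o['ft_force'].round(2),o['grip_width'],o['q'].round(3)); print(r.as_matrix().round(4)); print("shift/100mm",(r.inv().apply(t-o['position'])*10).round(4))
E
python3 s.py .532 -.089 .235
```

```text
1.35 [ 0.2194 -0.5848  0.247 ] [-0.45 -0.31 -0.52] 0.0871026654514067 [-1.391  0.528  1.433 -0.     1.181 -1.878]
[[ 4.686e-01 -3.000e-04  8.834e-01]
 [-8.834e-01  1.100e-03  4.686e-01]
 [-1.100e-03 -1.000e+00  3.000e-04]]
shift/100mm [-2.915   0.1248  5.0852]
```

>>> play_rows(
  series=[
    [1,-0.12,0.005,0.21,0,0,0],
    [1,-0.12,0.005,0.21,0,0,0],
    [1,-0.12,0.005,0.21,0,0,0],
    [1,-0.12,0.005,0.21,0,0,0],
    [1,-0.12,0.005,0.21,0,0,0],
    [1,-0.12,0.005,0.21,0,0,0],
    [1,-0.12,0.005,0.21,0,0,0],
    [1,-0.12,0.005,0.21,0,0,0],
    [1,-0.12,0.005,0.21,0,0,0],
    [1,-0.12,0.005,0.21,0,0,0],
    [1,-0.12,0.005,0.21,0,0,0],
    [1,-0.12,0.005,0.21,0,0,0],
  ],
)

```text
time: 2.35
position: [0.3755, -0.339, 0.2414]
tool_rot: [-0.605, 0.366, -0.366, 0.605]
ft_force: [0.5, -0.7, 0.5]
grip_width: 0.0866
```

>>> play_rows(
  series=[
    [1,-0.12,0.005,0.21,0,0,0],
    [1,-0.12,0.005,0.21,0,0,0],
    [1,-0.12,0.005,0.21,0,0,0],
    [1,-0.12,0.005,0.21,0,0,0],
    [1,-0.12,0.005,0.21,0,0,0],
    [1,-0.12,0.005,0.21,0,0,0],
    [1,-0.12,0.005,0.21,0,0,0],
    [1,-0.12,0.005,0.21,0,0,0],
    [1,-0.12,0.005,0.21,0,0,0],
    [1,-0.12,0.005,0.21,0,0,0],
    [1,-0.1,0.005,0.15,0,0,0],
    [1,0,0,0,0,0,0],
  ],
)

```text
time: 3.35
position: [0.5144, -0.1173, 0.2358]
tool_rot: [-0.605, 0.365, -0.365, 0.606]
ft_force: [-0.2, 0.5, 0.3]
grip_width: 0.0873
```

```bash
python3 s.py .532 -.089 .085; python3 - <<'E'
from h import *
p=eyes.camera_params("wrist"); im=eyes.camera("wrist"); cv2.imwrite("pics/w1.png",im[:,:,::-1])
np.savez("w1.npz",**p); print(p['K'],proj(p,(.532,-.089,.12)),proj(p,(.532,-.089,.103)),proj(p,(.6365,-.0343,.05)))
m=masks(im)
for k in m: 
    if m[k].sum()>50: print(k,ringfit(p,m[k],.05))
E
```

```text
3.35 [ 0.5144 -0.1173  0.2358] [-0.16  0.53  0.26] 0.08728083756696955 [-0.437  0.412  1.689  0.002  1.041 -0.924]
[[ 4.670e-01  3.000e-04  8.843e-01]
 [-8.843e-01  1.400e-03  4.670e-01]
 [-1.100e-03 -1.000e+00  9.000e-04]]
shift/100mm [-0.1668  1.5084  0.2867]
[[319.08696621   0.         279.93976719]
 [  0.         319.08696621 208.98344096]
 [  0.           0.           1.        ]] [315.19312853 192.66493831] [313.08173857 188.22612295] [422.63757202 177.60948845]
blue (array([ 0.63748302, -0.03237092]), np.float64(0.04763742033823572), np.int64(1561))
red (array([ 0.53081958, -0.08786926]), np.float64(0.04750207272339997), np.int64(763))
yellow (array([0.53594517, 0.03267256]), np.float64(0.04747499166839785), np.int64(1216))
```

View pics/w1.png

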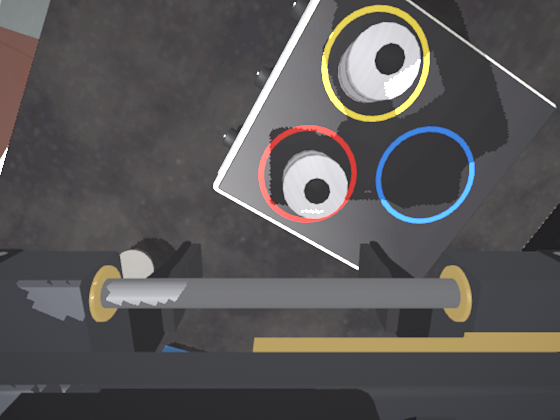

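The wrist picture shows the pot's knob at about (316,191) inside the red ring, the blue ring empty near (425,175), and nothing between them.

```bash
python3 - <<'E'
from h import *
p=dict(np.load("w1.npz")); im=cv2.imread("pics/w1.png"); g=cv2.cvtColor(im,cv2.COLOR_BGR2GRAY)
k=np.zeros_like(g);k[174:206,300:334]=(g[174:206,300:334]<75)
n,l,st,c=cv2.connectedComponentsWithStats(k)
for i in range(1,n):
    if st[i,4]>60: print(st[i],c[i],[ray(p,c[i],z)[:2] for z in(.115,.12)])
cv2.imwrite("pics/w1z.png",cv2.resize(im[140:220,260:370],None,fx=7,fy=7,interpolation=cv2.INTER_NEAREST))
E
```

```text
[304 179  26  25 474] [316.58227848 190.80801688] [array([ 0.53328877, -0.0878446 ]), array([ 0.53223501, -0.08712334])]
```

View pics/w1z.png

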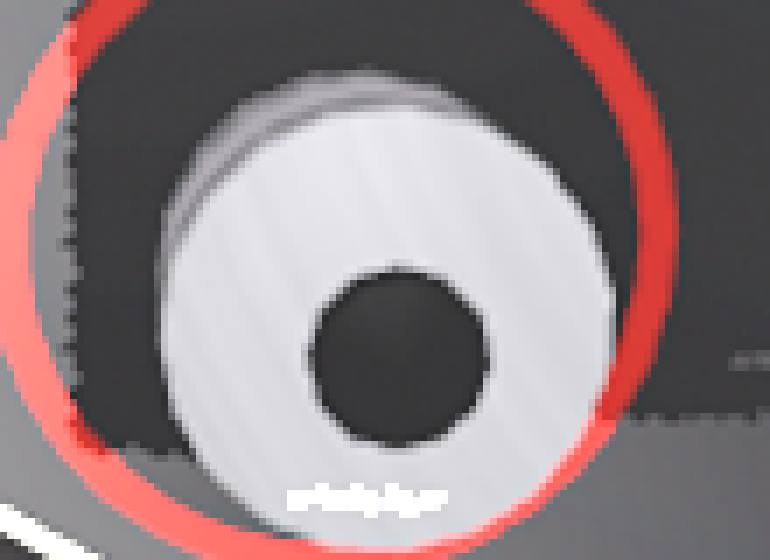

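>>> play_rows(
  series=[
    [1,-0.09,0,0.145,0,0,0],
    [1,-0.085,0,0.145,0,0,0],
    [1,0,0.22,0,0,0,0],
    [1,0,0.22,0,0,0,0],
    [1,0,0.22,0,0,0,0],
    [1,0,0.22,0,0,0,0],
    [1,0,0.22,0,0,0,0],
    [1,0,0.2,0,0,0,0],
    [1,0,0.1,0,0,0,0],
    [1,0,0.1,0,0,0,0],
    [1,0,0,0,0,0,0],
    [1,0,0,0,0,0,0],
  ],
)

```text
time: 4.4
position: [0.5309, -0.0916, 0.0861]
tool_rot: [0.605, -0.365, 0.365, -0.605]
ft_force: [-0.6, -1.6, 0.3]
grip_width: 0.087
```

```bash
python3 s.py .532 -.0882 .085; python3 - <<'E'
from h import *
im=eyes.camera("scene"); cv2.imwrite("pics/s2.png",cv2.resize(im[140:270,200:380,::-1],None,fx=4,fy=4))
E
```

```text
4.4 [ 0.5309 -0.0916  0.0861] [-0.58 -1.57  0.29] 0.08700454403869128 [-0.378  0.66   1.777 -0.     0.705 -0.863]
[[ 4.660e-01 -1.000e-04  8.848e-01]
 [-8.848e-01 -1.000e-04  4.660e-01]
 [ 0.000e+00 -1.000e+00 -1.000e-04]]
shift/100mm [-0.025   0.0114  0.0253]
```

View pics/s2.png

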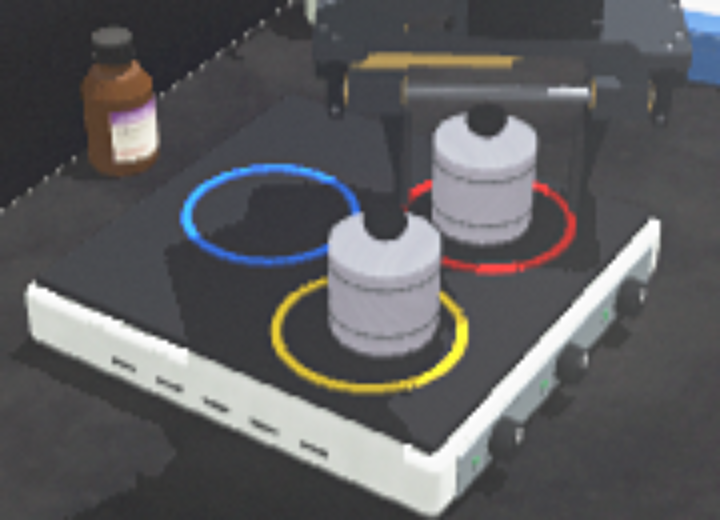

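```bash
python3 - <<'E'
from h import *
p=eyes.camera_params("scene")
o=robot.get_obs();r=R.from_quat(o['tool_rot'])
for l in((0,.025,.0435),(0,.025,-.0435),(0,-.045,.05),(0,-.045,-.05)): 
    u=proj(p,o['position']+r.apply(l)); print(l,(u-[200,140])*4)
p=eyes.camera_params("wrist"); im=eyes.camera("wrist"); cv2.imwrite("pics/w2.png",im[:,:,::-1]);np.savez("w2.npz",**p)
for l in((0,.025,.0435),(0,.025,-.0435)): print(proj(p,o['position']+r.apply(l)))
E
```

```text
(0, 0.025, 0.0435) [404.52477929 195.34060185]
(0, 0.025, -0.0435) [561.52228013 199.68158954]
(0, -0.045, 0.05) [395.17026135  84.29167925]
(0, -0.045, -0.05) [584.21615815  88.91722779]
[358.28790616 259.10645582]
[201.93859497 259.14687104]
```

View pics/w2.png

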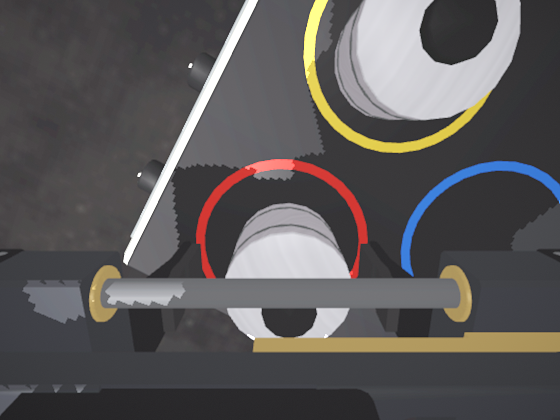

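The wrist picture shows the pot between the open fingers, centred near column 289 against the jaws' 280, so about 3 mm off. I'll shift, then close.

>>> play_rows(
  series=[
    [1,-0.025,0,0.025,0,0,0],
    [1,0,0,0,0,0,0],
    [0.8,0,0,0,0,0,0],
    [0.7,0,0,0,0,0,0],
    [0.6,0,0,0,0,0,0],
    [0.5,0,0,0,0,0,0],
    [0.5,0,0,0,0,0,0],
    [0.5,0,0,0,0,0,0],
    [0.5,0,0,0,0,0,0],
  ],
  grip_force=12,
)

```text
time: 5.25
position: [0.5321, -0.0878, 0.086]
tool_rot: [-0.605, 0.365, -0.365, 0.606]
ft_force: [1.6, 0.1, -0.6]
grip_width: 0.0554
```

```bash
python3 s.py .6368 -.0337 .086; python3 - <<'E'
from h import *
p=eyes.camera_params("wrist"); im=eyes.camera("wrist"); cv2.imwrite("pics/w3.png",im[:,:,::-1]);np.savez("w3.npz",**p)
m=masks(im)
for k in m: 
    if m[k].sum()>50: print(k,ringfit(p,m[k],.05))
E
```

```text
5.25 [ 0.5321 -0.0878  0.086 ] [ 1.62  0.06 -0.55] 0.055440259349866274 [-0.371  0.66   1.776  0.     0.705 -0.857]
[[ 4.667e-01  4.000e-04  8.844e-01]
 [-8.844e-01  0.000e+00  4.667e-01]
 [ 2.000e-04 -1.000e+00  4.000e-04]]
shift/100mm [1.0200e-02 9.0000e-04 1.1781e+00]
blue (array([ 0.63660701, -0.03164591]), np.float64(0.046711924787234675), np.int64(2072))
red (array([ 0.53033094, -0.08805964]), np.float64(0.0477793211998425), np.int64(2514))
yellow (array([0.53686704, 0.03143815]), np.float64(0.0464598729368863), np.int64(1961))
```

View pics/w3.png

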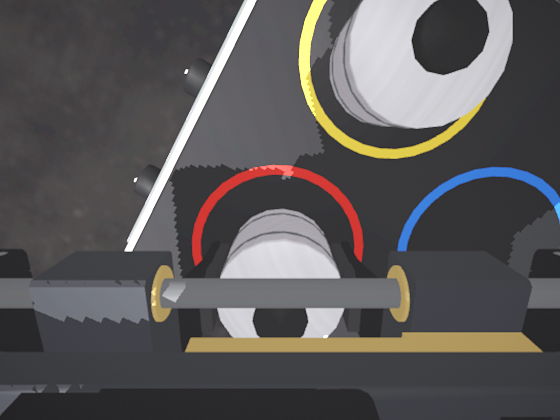

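Gripped at 55.4 mm. I'll start sliding with a slight downward bias so the foot stays on the glass, and watch the force.

>>> play_rows(
  series=[
    [0.5,0,0.003,0,0,0,0],
    [0.5,0,0.002,0,0,0,0],
    [0.5,0,0,0.02,0,0,0],
    [0.5,0,0,0.04,0,0,0],
    [0.5,0,0,0.06,0,0,0],
    [0.5,0,0,0.06,0,0,0],
    [0.5,0,0,0.06,0,0,0],
  ],
  grip_force=10,
)

```text
time: 5.88
position: [0.5504, -0.077, 0.086]
tool_rot: [0.607, -0.367, 0.363, -0.604]
ft_force: [-7.2, -3.9, 9.0]
grip_width: 0.0558
```

```bash
python3 s.py .6368 -.0337 .086
```

```text
5.8833 [ 0.5504 -0.077   0.086 ] [-7.21 -3.94  9.03] 0.05580108188039494 [-0.339  0.675  1.729 -0.004  0.743 -0.823]
[[ 4.679e-01 -6.400e-03  8.838e-01]
 [-8.838e-01 -5.000e-04  4.679e-01]
 [-2.600e-03 -1.000e+00 -5.900e-03]]
shift/100mm [ 0.0213 -0.0054  0.9666]
```

>>> play_rows(
  series=[
    [0.5,0,-0.002,0.06,0,0,0],
    [0.5,0,0,0.06,0,0,0],
    [0.5,0,0,0.06,0,0,0],
    [0.5,0,0,0.06,0,0,0],
    [0.5,0,0,0.06,0,0,0],
    [0.5,0,0,0.06,0,0,0],
  ],
)

```text
time: 6.38
position: [0.5824, -0.0602, 0.086]
tool_rot: [0.607, -0.367, 0.363, -0.604]
ft_force: [-6.3, -1.9, 7.0]
grip_width: 0.0557
```

```bash
python3 s.py .6368 -.0337 .086
```

```text
6.3833 [ 0.5824 -0.0602  0.086 ] [-6.34 -1.86  7.04] 0.055660522957278524 [-0.293  0.701  1.652 -0.003  0.794 -0.777]
[[ 4.678e-01 -6.100e-03  8.838e-01]
 [-8.839e-01 -6.000e-04  4.678e-01]
 [-2.300e-03 -1.000e+00 -5.700e-03]]
shift/100mm [ 0.0201 -0.0031  0.6045]
```

>>> play_rows(
  series=[
    [0.5,0.005,0,0.06,0,0,0],
    [0.5,0.005,0,0.06,0,0,0],
    [0.5,0,0,0.06,0,0,0],
    [0.5,0,0,0.06,0,0,0],
    [0.5,0,0,0.06,0,0,0],
    [0.5,0,0,0.06,0,0,0],
    [0.5,0,0,0.06,0,0,0],
    [0.5,0,0,0.06,0,0,0],
    [0.5,0,0,0.04,0,0,0],
    [0.5,0,0,0.03,0,0,0],
    [0.5,0,0,0,0,0,0],
  ],
)

```text
time: 7.3
position: [0.6326, -0.0353, 0.0861]
tool_rot: [0.607, -0.366, 0.364, -0.605]
ft_force: [-4.1, -1.7, 6.5]
grip_width: 0.0555
```

```bash
python3 s.py .6368 -.0337 .086; cat > look.py <<'E'
from h import *
import sys
t=sys.argv[1]
p=eyes.camera_params("wrist"); im=eyes.camera("wrist"); cv2.imwrite(f"pics/w{t}.png",im[:,:,::-1]);np.savez(f"w{t}.npz",**p)
im=eyes.camera("top"); cv2.imwrite(f"pics/t{t}.png",im[:,:,::-1]); cv2.imwrite(f"pics/t{t}z.png",cv2.resize(im[110:290,240:420,::-1],None,fx=3,fy=3,interpolation=cv2.INTER_NEAREST))
im=eyes.camera("scene"); cv2.imwrite(f"pics/s{t}.png",im[:,:,::-1]); cv2.imwrite(f"pics/s{t}z.png",cv2.resize(im[140:270,200:380,::-1],None,fx=4,fy=4))
E
python3 look.py 4
```

```text
7.3 [ 0.6326 -0.0353  0.0861] [-4.14 -1.72  6.52] 0.05552608384635026 [-0.231  0.746  1.526 -0.002  0.874 -0.716]
[[ 4.676e-01 -4.000e-03  8.839e-01]
 [-8.839e-01 -7.000e-04  4.676e-01]
 [-1.200e-03 -1.000e+00 -3.900e-03]]
shift/100mm [0.0054 0.0003 0.0451]
```

View pics/w4.png

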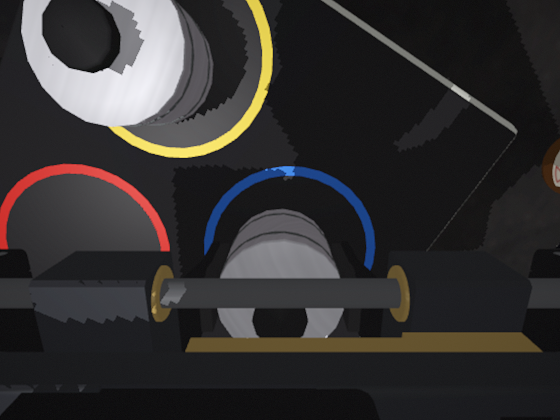

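View pics/s4z.png

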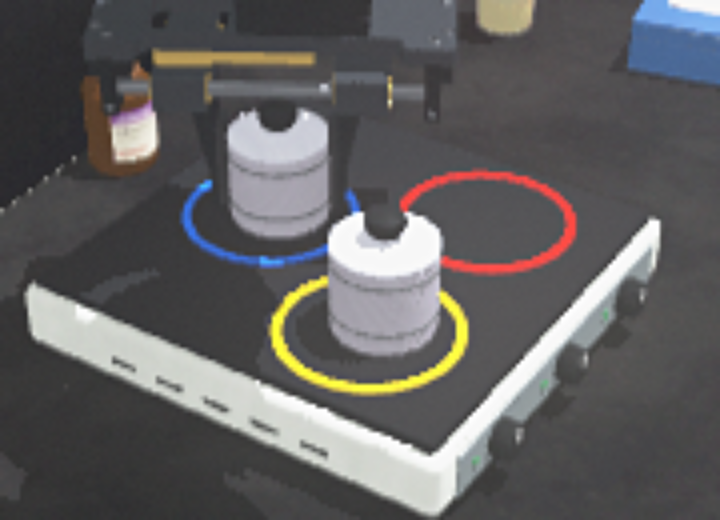

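View pics/t4z.png

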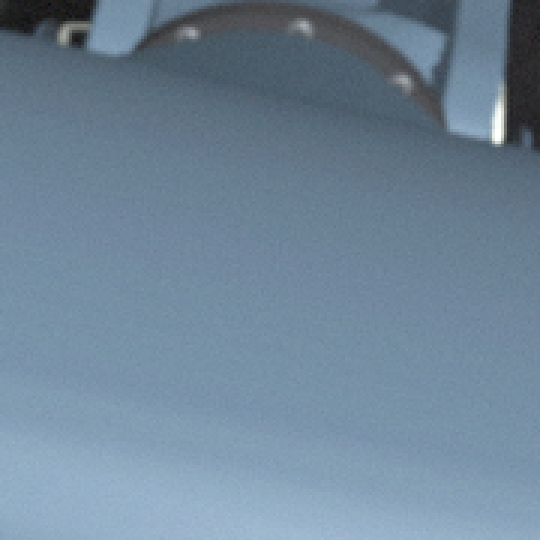

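The wrist picture shows the pot's column about 280 and the blue ring's centre about 290; the scene picture shows it upright, a little short of centre. I compute the remainder from the visible foot edge.

```bash
cat > wr.py <<'E'
from h import *
import sys
t=sys.argv[1]; im=cv2.imread(f"pics/w{t}.png")[:,:,::-1].copy(); p=dict(np.load(f"w{t}.npz"))
h,s,v=cv2.split(cv2.cvtColor(im,cv2.COLOR_RGB2HSV))
m=(h>98)&(h<122)&(s>120)&(v>60); m[260:]=0
P=ringfit(p,m,.05); print("blue",P)
g=cv2.cvtColor(im,cv2.COLOR_RGB2GRAY).astype(int)
pts=[]
for x in range(252,313,3):
    col=g[180:240,x]; d=np.diff(col); i=int(np.argmax(d>20)) ; pts.append((x,180+i+1))
print(pts)
F=np.array([ray(p,q,.05)[:2] for q in pts])
A=np.c_[2*F,np.ones(len(F))]
from scipy.optimize import least_squares
c=least_squares(lambda c:np.hypot(*(F-c).T)-.028,[F[:,0].mean()+.013,F[:,1].mean()-.02],loss='soft_l1',f_scale=.0005).x
o=robot.get_obs();r=R.from_quat(o['tool_rot'])
print("foot",c,"res mm",((np.hypot(*(F-c).T)-.028)*1e3).round(1)); print("ring-foot in tool mm",r.inv().apply(np.r_[P[0]-c,0])*1e3,"foot-tcp",r.inv().apply(np.r_[c-o['position'][:2],0])*1e3)
E
python3 wr.py 4
```

```text
blue (array([ 0.63682485, -0.0326532 ]), np.float64(0.04762502620243997), np.int64(2627))
[(252, 217), (255, 215), (258, 214), (261, 213), (264, 211), (267, 210), (270, 210), (273, 209), (276, 209), (279, 209), (282, 208), (285, 209), (288, 209), (291, 210), (294, 211), (297, 211), (300, 212), (303, 214), (306, 216), (309, 218), (312, 220)]
foot [ 0.63335222 -0.03708446] res mm [ 0.1  0.1 -0.2 -0.3  0.1  0.2 -0.2  0.1 -0.1 -0.2  0.4 -0.1  0.1 -0.1
 -0.3  0.3  0.4  0.  -0.1 -0.2 -0. ]
ring-foot in tool mm [-2.29453446 -0.01482935  5.14102231] foot-tcp [ 1.88343494 -0.0019463  -0.05769532]
```

>>> play_rows(
  series=[
    [0.5,-0.008,0,0.02,0,0,0],
    [0.5,-0.008,0,0.02,0,0,0],
    [0.5,-0.006,0,0.012,0,0,0],
    [0.5,0,0,0,0,0,0],
  ],
)

```text
time: 7.78
position: [0.6367, -0.0314, 0.086]
tool_rot: [0.606, -0.365, 0.364, -0.605]
ft_force: [-3.3, -3.3, 6.2]
grip_width: 0.0556
```

```bash
python3 s.py .6368 -.0337 .086;python3 look.py 5; python3 wr.py 5
```

```text
7.7833 [ 0.6367 -0.0314  0.086 ] [-3.27 -3.3   6.23] 0.05564754977209488 [-0.223  0.749  1.516 -0.002  0.878 -0.708]
[[ 0.4674 -0.0022  0.8841]
 [-0.8841 -0.0012  0.4674]
 [ 0.     -1.     -0.0025]]
shift/100mm [ 0.0211  0.0003 -0.0102]
blue (array([ 0.63678914, -0.03258421]), np.float64(0.04755526152120427), np.int64(2656))
[(252, 217), (255, 215), (258, 214), (261, 213), (264, 211), (267, 210), (270, 210), (273, 209), (276, 209), (279, 209), (282, 208), (285, 209), (288, 209), (291, 210), (294, 211), (297, 211), (300, 212), (303, 214), (306, 216), (309, 218), (312, 220)]
foot [ 0.63757924 -0.03307219] res mm [ 0.1  0.1 -0.2 -0.3  0.1  0.2 -0.2  0.1 -0.1 -0.2  0.4 -0.1  0.1 -0.1
 -0.3  0.3  0.4  0.  -0.1 -0.2 -0. ]
ring-foot in tool mm [-0.80064748  0.00112172 -0.47046097] foot-tcp [ 1.93601372e+00  6.07819445e-05 -6.02862173e-02]
```

The pot is within 1 mm of the ring centre. I'll ease off the strain, then open.

>>> play_rows(
  series=[
    [0.5,0,-0.002,-0.006,0,0,0],
    [0.5,0,0,0,0,0,0],
    [0.7,0,0,0,0,0,0],
    [0.8,0,0,0,0,0,0],
    [1,0,0,0,0,0,0],
    [1,0,0,0,0,0,0],
    [1,0,0,0,0,0,0],
    [1,0,0,0,0,0,0],
  ],
)

```text
time: 8.6
position: [0.6372, -0.0306, 0.0858]
tool_rot: [-0.605, 0.365, -0.365, 0.606]
ft_force: [-0.5, -1.0, -0.1]
grip_width: 0.0838
```

```bash
python3 s.py .6368 -.0337 .086;python3 look.py 6; python3 wr.py 6
```

```text
8.6 [ 0.6372 -0.0306  0.0858] [-0.49 -0.97 -0.05] 0.08383772731535966 [-0.223  0.749  1.517  0.     0.876 -0.709]
[[ 4.669e-01  1.000e-04  8.843e-01]
 [-8.843e-01  3.000e-04  4.669e-01]
 [-2.000e-04 -1.000e+00  2.000e-04]]
shift/100mm [ 0.0251 -0.0025 -0.0181]
blue (array([ 0.63647414, -0.03211266]), np.float64(0.04710444401513163), np.int64(2398))
[(252, 217), (255, 215), (258, 214), (261, 213), (264, 211), (267, 211), (270, 210), (273, 210), (276, 210), (279, 209), (282, 209), (285, 210), (288, 211), (291, 211), (294, 212), (297, 213), (300, 214), (303, 216), (306, 218), (309, 219), (312, 221)]
foot [ 0.63762082 -0.03307712] res mm [ 0.   0.2 -0.1 -0.2  0.4 -0.1  0.1 -0.1 -0.3  0.3  0.3 -0.1 -0.4 -0.
 -0.1 -0.1  0.1 -0.2 -0.3  0.3  0.5]
ring-foot in tool mm [-1.38824821e+00  2.60004114e-06 -5.63768266e-01] foot-tcp [ 2.22972059e+00 -2.13978233e-04 -6.92865748e-01]
```

View pics/w6.png

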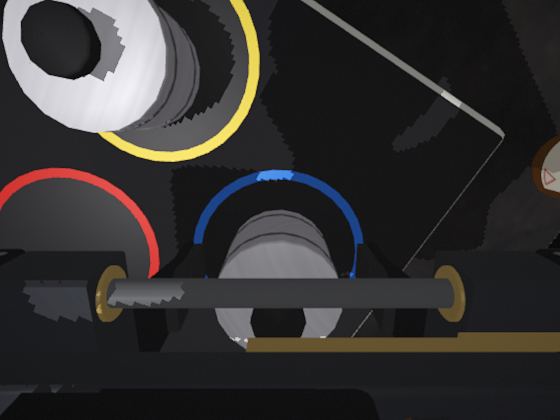

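The fingers are clear on both sides. I'll go straight up, then back away for a clear view.

>>> play_rows(
  series=[
    [1,0,-0.1,0,0,0,0],
    [1,0,-0.15,0,0,0,0],
    [1,0,-0.25,0,0,0,0],
    [1,0,-0.25,0,0,0,0],
    [1,0,-0.25,0,0,0,0],
    [1,0,-0.25,0,0,0,0],
    [1,0,-0.25,0,0,0,0],
    [1,0.25,0,-0.1,0,0,0],
    [1,0.3,0,-0.1,0,0,0],
    [1,0.3,0,-0.1,0,0,0],
    [1,0.3,0,-0.1,0,0,0],
    [1,0.3,0,-0.1,0,0,0],
  ],
)

```text
time: 9.75
position: [0.6607, -0.1837, 0.2371]
tool_rot: [-0.606, 0.365, -0.365, 0.606]
ft_force: [0.4, 0.6, 0.6]
grip_width: 0.0872
```

>>> play_rows(
  series=[
    [1,0.3,0,-0.1,0,0,0],
    [1,0.3,0,-0.1,0,0,0],
    [1,0.3,0,-0.1,0,0,0],
    [1,0.3,0,-0.1,0,0,0],
    [1,0.3,0,-0.1,0,0,0],
    [1,0.2,0,-0.1,0,0,0],
    [1,0,0,0,0,0,0],
    [1,0,0,0,0,0,0],
  ],
)

```text
time: 10.42
position: [0.6863, -0.3623, 0.2361]
tool_rot: [-0.605, 0.366, -0.366, 0.605]
ft_force: [0.3, 0.7, -0.1]
grip_width: 0.0873
```

```bash
python3 look.py 7; python3 - <<'E'
from h import *
print(robot.get_obs()['time'],robot.get_obs()['position'])
for n in "ts":
    im=cv2.imread(f"pics/{n}7.png")[:,:,::-1].copy(); p=eyes.camera_params("top" if n=="t" else "scene")
    m=masks(im); b=m['blue'].copy(); b2=np.zeros_like(b)
    (x,y)=(240,110) if n=="t" else(200,140); b2[y:y+160,x:x+180]=b[y:y+160,x:x+180]
    print(n,ringfit(p,b2,.05), "exp lid px",proj(p,(.637,-.033,.103)),"yel",proj(p,(.530,.023,.12)))
E
```

```text
10.5667 [ 0.68688391 -0.35928094  0.23630159]
t (array([ 0.6376012 , -0.03399138]), np.float64(0.04826819415476626), np.int64(380)) exp lid px [332.66267829 152.53783213] yel [295.90738537 218.85876027]
s (array([ 0.63623636, -0.03448521]), np.float64(0.04765215907056347), np.int64(130)) exp lid px [265.92178469 172.53536211] yel [296.13383833 191.94943886]
```

View pics/t7z.png

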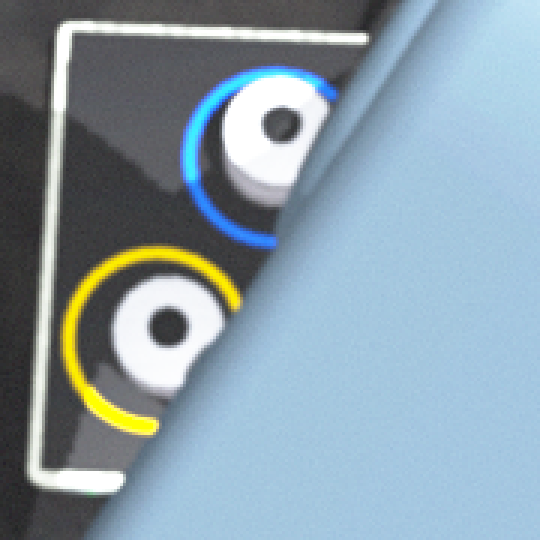

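View pics/s7z.png

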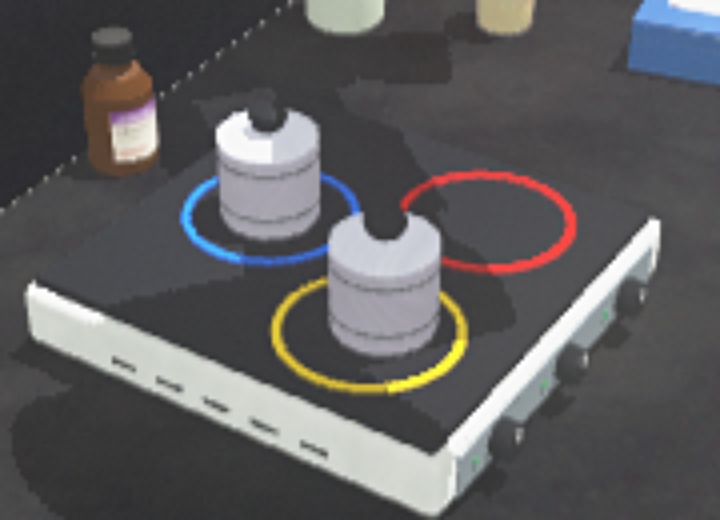

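```bash
python3 - <<'E'
from h import *
p=eyes.camera_params("top")
im=cv2.imread("pics/t7.png"); g=cv2.cvtColor(im,cv2.COLOR_BGR2GRAY)
for (x0,y0) in((322,140),(284,208)):
    k=np.zeros_like(g); k[y0:y0+22,x0:x0+22]=g[y0:y0+22,x0:x0+22]<130
    n,l,st,c=cv2.connectedComponentsWithStats(k)
    for i in range(1,n):
        if st[i,4]>60: print(st[i],c[i],ray(p,c[i],.12)[:2],ray(p,c[i],.117)[:2])
p=eyes.camera_params("scene")
# foot: lowest front point / left-right silhouettes, zoomed px
for l,r,y in((220,320,200),(329,440,310)): print(((l+r)/2/4+200), proj(p,(.6368,-.0337,.06)))
E
```

```text
[328 146  12  11 109] [333.55045872 151.06422018] [ 0.63426433 -0.03338641] [ 0.63516434 -0.03356282]
[290 213  13  12 123] [295.63414634 218.56097561] [0.53044587 0.02340773] [0.53094376 0.02345131]
267.5 [266.73437976 189.06943509]
296.125 [266.73437976 189.06943509]
```

The top and scene pictures show the pot upright in the blue ring, its knob near (333.5,151) in the full top picture, and the other pot's knob unmoved near (295.6,218.6). The arm is clear of both, so I'm handing in.

```bash
python3 -c "
from rig import ticket,robot
print(robot.get_obs()['time']); print(ticket.hand_in())"
```

```text
10.5667
the job is handed in; nothing more can be done
None
```

I gripped the pot across its body and slid it about 118 mm from the red ring to the blue ring. I pressed down on it lightly throughout (6–9 N) to keep its foot on the glass. Then I released it, lifted straight up and handed in at 10.6 s, with the gripper clear.

**Pot position:** it stands upright and free in the blue ring.
- The wrist camera put the foot about 1.5 mm from the ring centre after release (the ring was partly hidden).
- The top camera put the knob about 2 mm from the centre, on the opposite side. The two views disagree by about 3 mm, which is near the 2 mm calibration error of each.

**Other pot:** it did not move. Its knob was at (0.530, 0.023) m before and after.

**Forces:** the highest wrist force I read was about 12 N, well under the limit. I read it only between moves, so a brief peak could have gone unseen.

**View limits:** the arm hid part of the top view at the last check. The scene view was clear and showed the same result.

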